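# Pin the trolley drawer shut

## Task

Push the little plastic drawer fully shut so that the steel tongue on it goes between the two ears of the catch, then take the steel pin from its wooden block and pass it down through the upper ear, the tongue's eye and the lower ear until its collar sits on the upper ear, and let go. Feel the pin in gently: it must never press on the drawer unit or its catch with more than 30 N. Leave the bowl, jar, pan lid and pestle where they are.

Things in the scene. Friction and masses are not known exactly. Their poses are not given: they have to be found in the camera images.
- unit: White plastic drawer unit, fixed, 180 (x) by 160 (y) by 85 mm high, one drawer coming out along its -x, towards the robot. Origin: centre of the underside. On its roof stands a steel catch: two level ears, 48 (x) by 40 (y) by 5 mm, one above the other, open to -x, joined by an upright web at +x. Nothing of the unit stands above 125 mm.
- catch_nominal (a point): Point fixed to the unit at the height of the upper ear's flat top (125 mm), 50 mm to unit -x of its centre, where the ears' hole axis would be by design. The catch is firmly screwed on through slots: its true hole axis is up to 6 mm off along unit x and up to 6 mm along unit y, new each time and in no measured pose: find it by sight or by feel. Axes as the unit's.
- lower_ear (a point): Like catch_nominal, but at the top of the lower ear, 19 mm further down. Both ears have an upright round 14 mm hole, one exactly above the other. Upper ear: 120 to 125 mm up, lower ear: 101 to 106 mm up; 16 mm free below it. From the true hole axis the ears' flat tops reach 17 mm to -x, 31 mm to +x and 20 mm either way in y.
- drawer (a joint): How far the drawer stands open, m: 0 = fully shut (hard stop), up to 0.08. Starts 0.04 to 0.065 open. It slides with about 2 N of friction and stays where it is left.
- drawer_face (a point): Middle of the drawer front's outer face, 95 mm above the unit's underside; moves with the drawer. Axes as the unit's (the face looks to -x). The front is a white plate 160 wide, 12 thick, from 4 to 120 mm high; a knob of 24 mm sticks out 18 mm, its centre 36 mm up; the top 70 mm of the face is plain.
- tongue_eye (a point): Centre of the 26 mm round eye in the level steel tongue on the drawer's back (36 mm wide, 110 to 116 mm above the unit's underside); moves with the drawer. With the drawer shut the tongue is between the ears, the eye below catch_nominal, leaving room for the pin wherever the catch sits; with the drawer some mm open the pin may land on the tongue.
- pin_grip (a point): Centre of the steel pin's flat-sided grip, 24 (pin x) by 16 (pin y) by 40 mm (pin z, up), to be pinched across its 16 mm. Below it a round collar, 26 mm across, 6 thick, underside 26 mm below this point; below that the round 12 mm shank, 40 mm long, foot chamfered 1 mm. About 0.12 kg. Starts upright in the wooden block, collar on the block's top.
- pin_seat (a point): Centre of the underside of the pin's collar, 26 mm below pin_grip; axes as the pin's. This face sits on the upper ear when the pin is home.
- pin_tip (a point): Centre of the pin's foot, 40 mm below pin_seat; axes as the pin's.
- pin: The steel pin as a whole; origin at pin_seat, z up along the pin.
- pin_block: Fixed wooden block 70 by 70 by 55 mm with a loose 16 mm hole, 50 mm deep, in the middle of its top. Origin: centre of the underside. Stands left or right of the unit; the bowl stands on the other side.
- bowl: Yellow glazed ceramic bowl, 124 mm across, 60 mm high, leave alone. Origin: centre of the underside.
- jar: Glass clip-top jar, 90 mm across, 140 mm high, leave alone. Origin: centre of the underside.
- pan_lid: Aluminium saucepan lid lying flat, 150 mm across, 46 mm high with its knob, leave alone. Origin: centre of the underside.
- pestle: Wooden pestle standing on its broad end, 52 mm across, 160 mm high, leave alone. Origin: centre of the underside.
Mind the look-alikes: they are no part of the job. Several things have the shape of the pin; the one meant has the colours described above.

How it is judged:
On the way, in this order (a step that is already met when the one before it is completed fails the run):
1. the drawer is pushed fully shut (to within 5 mm), the tongue between the ears (value of joint drawer below 0.005 m), for 0.1 s.
2. the pin's foot is through the upper ear and into the tongue's eye, drawer still shut (x of pin_tip in the frame of unit between -0.061 and -0.039 m and y of pin_tip in the frame of unit between -0.011 and 0.011 m and z of pin_tip in the frame of unit below 0.114 m and value of joint drawer below 0.008 m), for 0.05 s.
At the end, for the whole second after the job is handed in: The drawer is shut (within 8 mm); the pin stands upright (within 0.15 rad) through both ears and the eye, its axis within 11 mm of the nominal place along unit x and y, its collar within 3.5 mm of the upper ear's top, at rest and released (x of pin_seat in the frame of unit between -0.061 and -0.039 m and y of pin_seat in the frame of unit between -0.011 and 0.011 m and x of pin_tip in the frame of unit between -0.061 and -0.039 m and y of pin_tip in the frame of unit between -0.011 and 0.011 m and z of pin_seat in the frame of unit below 0.1285 m and angle between pin's own z axis and vertical below 0.15 rad and value of joint drawer below 0.008 m and linear speed of pin below 0.01 m/s); the robot touches nothing.
It fails at once if the pin presses on the drawer unit or its catch with more than 30 N (contact force between pin and unit above 30 N).
It fails at once if the bowl is moved more than 30 mm (distance of bowl from where it was at the start of the episode above 0.03 m).
It fails at once if the jar is moved more than 30 mm (distance of jar from where it was at the start of the episode above 0.03 m).
It fails at once if the pan lid is moved more than 30 mm (distance of pan_lid from where it was at the start of the episode above 0.03 m).
It fails at once if the pestle is moved more than 30 mm (distance of pestle from where it was at the start of the episode above 0.03 m).
It also fails if it takes over 72 s, if anything falls off the work surface, if the arm or the gripper's body presses on something with over 40 N, if the wrist force passes 120 N, or if a joint passes its speed limit or range.

## Robot

A 6-joint arm with a two-finger parallel gripper is mounted at the origin on the work surface. World frame = base frame: x ahead of the robot, y to its left, z up, the work surface at z = 0. Lengths are in m, angles in rad, forces in N, time in s.
With the tool pointing down it reaches from about 0.35 to 0.85 m from the base axis. Payload 8.1 kg.
Tool frame: the origin (TCP) lies midway between the tips of the shut fingers; the grasp point (between the pads) lies 19 mm behind it; z points along the fingers, y is the direction in which the jaws open and shut (so a half turn about z gives the same grasp; the last joint's range is limited). The gripper opens to 93 mm and grips with 3 to 60 N. Pads are 15 mm wide; open, the fingers measure 128 mm over their backs; the gripper's body (75 mm by 188 mm) begins 65 mm behind the grasp point.
Start: joints at [1.048, 0.13, 1.488, -0, 1.523, -0.085], TCP at [0.254, 0.543, 0.219] pointing down, gripper open.
Joint ranges: [-2.96, 2.96], [-0.89, 2.26], [0.02, 2.5], [-1.34, 4.48], [0, 2.73], [-2.66, 2.66]. Speed limits (rad/s): [2.39, 2.39, 2.79, 3.14, 3.14, 3.14].

## Interface

Orientations are given as a rotation vector (axis times angle).
In Python, from plant import robot gives the robot as it stands. The module is installed in compiled form; this text tells all that it offers.
- The arm moves only by the shell command python3 -m pendant 'ROWS' [FORCE]. ROWS is JSON, a list of rows, each an object with "translation": the shift along the tool's x, y, z in mm, a list of three; "twist": the turn, a rotation vector about the tool's x, y, z in rad, a list of three; "grip": the opening, from -1 (shut) to 1 (fully open). A call has exactly 10 rows; each row shifts and turns the pose as measured when the row begins, along the tool's axes as they then stand; what a row does not reach is not made up. A row lasts 1/10 s, in which the tool goes at most 50 mm and 8.59 degrees, less where a joint would pass 70% of its speed; a pose out of reach is approached as far as the arm can. A call is refused whole if a number of a shift passes 50 or a number of a turn 0.15, either way. A call with a gripper value outside its range is refused whole. The fingers move at their own pace and stop on an object; FORCE is the grip in N (left out, the last holds). Time passes only in rows, so rows that do not move let the fingers close, or fill a call up. It gives the time, the measured TCP pose, the force and the opening at its end, in the units of the state.
- robot.read_state(): the state, without advancing time (a new reading comes with each control period).
- robot.read_camera(name): name is "scene" or "top" or "wrist"; returns (picture, depth): 480x640x3 uint8, red, green, blue; 480x640 float32, m along the optical axis (not along the pixel's ray), 0 where there is no reading.
- robot.camera_info(name): a dict with "vertical_fov" (degrees; the focal length in pixels is half the picture's height over the tangent of half this angle, whatever the lens; pixels are square), "cx", "cy" (the principal point, pixels), "cam_to_world" (4x4, takes a point from camera to world coordinates). Camera axes: x right, y up, looking along -z (the intrinsics and any distortion apply to the point x, -y, -z); pixel columns grow to the right and rows downward; lengths in m; the calibration is good to about 2 mm. A picture is of the moment at which its call begins: read the wrist's pose just before it. camera_info takes no time and is no camera call; for the wrist camera it gives the pose at the moment of the call.
- robot.close_job(): hands the job in, once; it reports no verdict.
The state is a dict: "t": time; "q": joint angles; "dq": joint speeds; "joint_torque": joint torques, N m; "tool_pos": TCP position; "orientation": TCP orientation; "force": force on the tool from outside, world axes, zero at the start; "wrist_torque": the same for the moment, N m; "opening": finger opening in m.
Only numpy, scipy, OpenCV 4.12 (cv2) and the standard library are available. Lean on these libraries where they do the work, as an engineer would, in place of code of your own. Each camera call takes 0.05 s, during which the arm holds its last target. There are 200 camera calls.

## Working session

There is one attempt and no reset: what is moved stays moved. The work goes in short steps, Python scripts to look and compute and a shell command to move; the robot and the scene stay as the last step left them, time stands still between calls to the robot, and variables do not carry over. Pictures are saved under pics/ and viewed, about 8 in all and at most 12, crops included, and the job is handed in when it is done.

```bash
mkdir -p pics; cat > h.py <<'E'
import numpy as np, cv2
from plant import robot
def K(n):
    i=robot.camera_info(n); f=240/np.tan(np.radians(i["vertical_fov"])/2)
    return f,i["cx"],i["cy"],np.array(i["cam_to_world"]),i
def pts(n,d,info=None):
    f,cx,cy,T,_=info or K(n)
    v,u=np.mgrid[0:480,0:640]
    P=np.stack([(u-cx)/f*d,-(v-cy)/f*d,-d],-1)
    return P@T[:3,:3].T+T[:3,3]
def ray(n,u,v,z,info=None):
    f,cx,cy,T,_=info or K(n)
    r=T[:3,:3]@np.array([(u-cx)/f,-(v-cy)/f,-1]); o=T[:3,3]
    return o+r*(z-o[2])/r[2]
def shot(n,tag):
    info=K(n); p,d=robot.read_camera(n)
    cv2.imwrite(f"pics/{tag}.png",p[:,:,::-1]); np.savez(f"{tag}.npz",p=p,d=d,f=info[0],cx=info[1],cy=info[2],T=info[3])
    return p,d,info
E
python3 - <<'E'
from h import *
s=robot.read_state(); print(s)
for n in("top","scene"):
    p,d,i=shot(n,n+"1"); print(n,i[4])
E
```

```text
{'t': 0.0, 'q': array([ 1.04759898e+00,  1.31171681e-01,  1.48926749e+00,  1.80019657e-05,
        1.52299002e+00, -8.53587893e-02]), 'dq': array([ 0.00063127, -0.00065576,  0.00110361, -0.000263  , -0.00055767,
        0.00097417]), 'joint_torque': array([-1.05118827e-04, -5.59829950e+01, -4.91778874e+01,  7.68654328e-02,
        3.50592693e-02, -1.51206614e-04]), 'tool_pos': array([0.25405821, 0.54293479, 0.21758764]), 'orientation': array([-6.82152696e-01, -3.06605608e+00,  2.74335241e-03]), 'force': array([ 0.09626267,  0.10374522, -0.25155635]), 'wrist_torque': array([-0.02263345, -0.00745458, -0.01023763]), 'opening': 0.09320448907645468}
top {'vertical_fov': 44.11402508755787, 'cx': 318.15653656294376, 'cy': 237.90401011411197, 'cam_to_world': array([[ 0.02605048,  0.98760084, -0.15480938,  0.32690777],
       [-0.99965871,  0.0260393 , -0.00210038,  0.0782711 ],
       [ 0.00195679,  0.15481126,  0.98794213,  1.44560815],
       [ 0.        ,  0.        ,  0.        ,  1.        ]])}
scene {'vertical_fov': 55.529035848420875, 'cx': 321.2815393010239, 'cy': 234.55200619244795, 'cam_to_world': array([[ 0.51938749, -0.47928292,  0.70747757,  1.19601387],
       [ 0.85441807,  0.30518519, -0.4205137 , -0.29188087],
       [-0.01436664,  0.82289117,  0.56801736,  0.61417091],
       [ 0.        ,  0.        ,  0.        ,  1.        ]])}
```

View pics/top1.png

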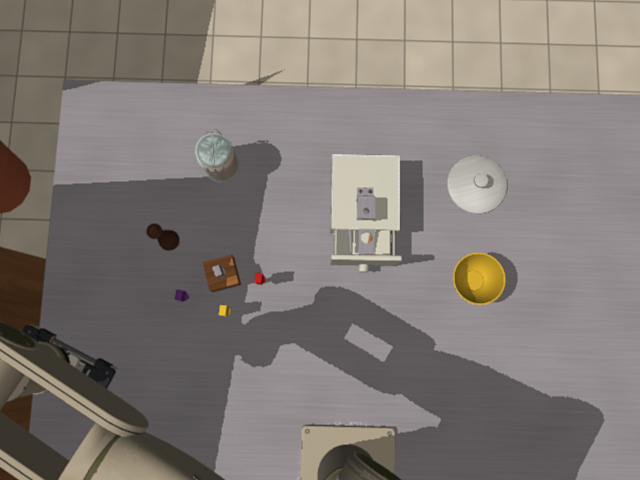

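View pics/scene1.png

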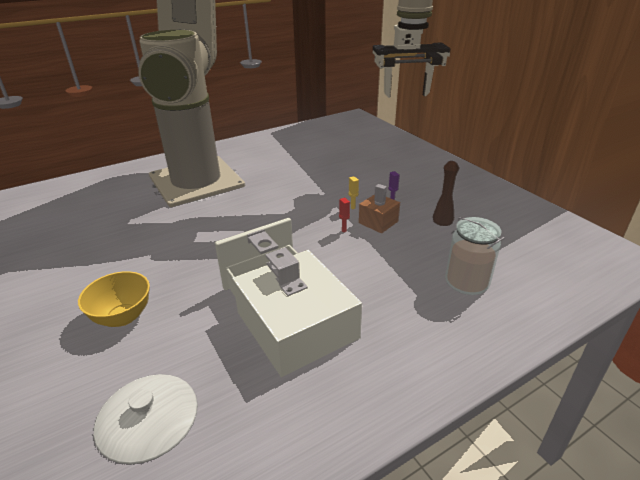

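Top view: the steel (grey) pin is at about (218,271) in the wooden block (221,273). The look-alikes are red (259,278), yellow (224,310) and purple (181,295). The description says steel, in the block, so I choose the grey one. The drawer front is at row ~258 and the upper ear's hole at about (366,211). Next I'll measure these from depth.

```bash
python3 - <<'E'
from h import *
D=np.load("top1.npz"); p,d=D["p"],D["d"]; info=(D["f"],D["cx"],D["cy"],D["T"],0); P=pts("top",d,info)
X,Y,Z=P[...,0],P[...,1],P[...,2]
v,u=np.mgrid[0:480,0:640]
def rect(m,name):
    a=P[m][:,:2].astype(np.float32); r=cv2.minAreaRect(a); print(name,m.sum(),np.round(r[0],4),np.round(r[1],4),round(r[2],2),"z",np.round(np.median(Z[m]),4), "bbox",a.min(0),a.max(0))
box=lambda a,b,c,e:(u>=a)&(u<b)&(v>=c)&(v<e)
rect(box(320,412,145,235)&(abs(Z-.085)<.01),"roof")
rect(box(320,412,248,268)&(abs(Z-.12)<.012),"front")
rect(box(350,382,180,226)&(abs(Z-.125)<.007),"ear")
rect(box(200,245,250,296)&(abs(Z-.055)<.008),"block")
rect(box(200,245,250,296)&(Z>.085),"pin")
hs=cv2.cvtColor(p,cv2.COLOR_RGB2HSV)
for n,b in dict(jar=(190,240,130,185),pestle=(145,182,222,252),red=(250,270,268,290),yel=(215,232,303,318),pur=(172,190,287,302)).items():
    rect(box(*b)&(Z>.03)&(Z<.2),n)
c=p[235:325,130:280,::-1]; cv2.imwrite("pics/c1.png",cv2.resize(c,None,fx=5,fy=5,interpolation=cv2.INTER_CUBIC))
E
```

```text
roof 4611 [ 0.6556 -0.0272] [0.1835 0.1595] 0.4 z 0.0863 bbox [ 0.5635423  -0.10752782] [0.7472053  0.05311038]
front 522 [ 0.5017 -0.0278] [0.0279 0.1579] 0.4 z 0.1199 bbox [ 0.48781928 -0.10682063] [0.51576614 0.05109696]
ear 344 [ 0.6095 -0.0266] [0.0391 0.0529] 89.36 z 0.1262 bbox [ 0.5832335  -0.04635553] [ 0.636151   -0.00707769]
block 783 [0.4577 0.3091] [0.0708 0.071 ] 16.29 z 0.0564 bbox [0.41475672 0.2665411 ] [0.5005874 0.3515656]
pin 93 [0.391  0.2025] [0.2786 0.0231] 57.97 z 0.1018 bbox [0.32690778 0.0782711 ] [0.46917808 0.3194339 ]
jar 1546 [0.7315 0.3261] [0.0874 0.0897] 57.67 z 0.1332 bbox [0.6825072 0.2831198] [0.78111565 0.37209654]
pestle 456 [0.5375 0.4425] [0.0389 0.0433] 86.09 z 0.1017 bbox [0.515963  0.4232419] [0.55962104 0.46257767]
red 109 [0.4448 0.2136] [0.0199 0.0246] 84.47 z 0.0855 bbox [0.4326231  0.20393401] [0.45709398 0.22401492]
yel 115 [0.369  0.2925] [0.0203 0.024 ] 86.07 z 0.0841 bbox [0.35682496 0.2822867 ] [0.38143712 0.30289093]
pur 131 [0.4003 0.3948] [0.0202 0.0242] 77.7 z 0.0836 bbox [0.38865292 0.3841615 ] [0.41319248 0.40581542]
```

View pics/c1.png

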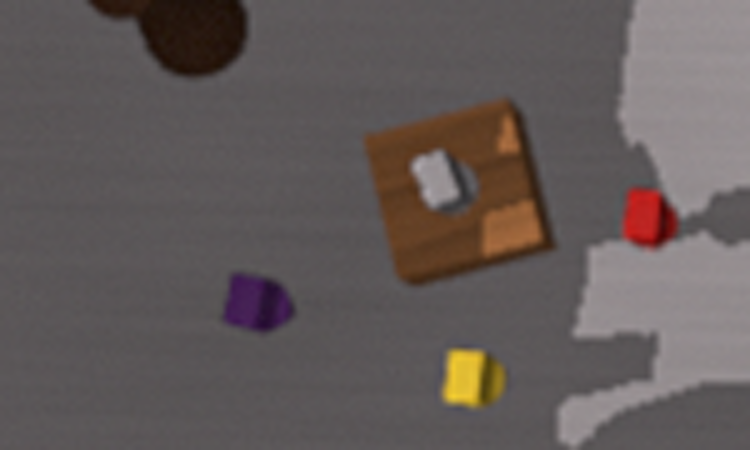

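Pin choice confirmed: the grey grip is in the block, with its long axis at about 16° like the block. I'll square the tool (tool x = -X, y = +Y, z = -Z) and head for the drawer with the gripper shut.

```bash
python3 -m pendant '[{"translation":[0,0,0],"twist":[0,0,-0.146],"grip":-1},{"translation":[0,0,0],"twist":[0,0,-0.146],"grip":-1},{"translation":[0,0,0],"twist":[0,0,-0.146],"grip":-1},{"translation":[-14,-48,0],"twist":[0,0,0],"grip":-1},{"translation":[-14,-48,0],"twist":[0,0,0],"grip":-1},{"translation":[-14,-48,0],"twist":[0,0,0],"grip":-1},{"translation":[-14,-48,0],"twist":[0,0,0],"grip":-1},{"translation":[-14,-48,0],"twist":[0,0,0],"grip":-1},{"translation":[-14,-48,0],"twist":[0,0,0],"grip":-1},{"translation":[-14,-48,0],"twist":[0,0,0],"grip":-1}]' 20
```

```text
t: 1.1
tool_pos: [0.3536, 0.2074, 0.2109]
orientation: [0.042, -3.132, 0.017]
force: [0.9, -0.5, -0.0]
opening: 0.0176
```

```bash
python3 -m pendant '[{"translation":[-14,-42,0],"twist":[0,0,0.026],"grip":-1},{"translation":[-14,-42,0],"twist":[0,0,0],"grip":-1},{"translation":[-14,-42,0],"twist":[0,0,0],"grip":-1},{"translation":[-14,-42,0],"twist":[0,0,0],"grip":-1},{"translation":[-14,-42,0],"twist":[0,0,0],"grip":-1},{"translation":[-8,-26,0],"twist":[0,0,0],"grip":-1},{"translation":[0,0,35],"twist":[0,0,0],"grip":-1},{"translation":[0,0,35],"twist":[0,0,0],"grip":-1},{"translation":[0,0,35],"twist":[0,0,0],"grip":-1},{"translation":[0,0,0],"twist":[0,0,0],"grip":-1}]'
```

```text
t: 2.1
tool_pos: [0.4327, -0.0474, 0.1042]
orientation: [-0.016, -3.135, 0.02]
force: [-1.4, -0.4, -0.9]
opening: 0.0002
```

```bash
python3 -m pendant '[{"translation":[-10,20,6],"twist":[0,0,0],"grip":-1},{"translation":[-20,0,5],"twist":[0,0,0],"grip":-1},{"translation":[-10,0,0],"twist":[0,0,0],"grip":-1},{"translation":[-10,0,0],"twist":[0,0,0],"grip":-1},{"translation":[-10,0,0],"twist":[0,0,0],"grip":-1},{"translation":[-10,0,0],"twist":[0,0,0],"grip":-1},{"translation":[-8,0,0],"twist":[0,0,0],"grip":-1},{"translation":[-8,0,0],"twist":[0,0,0],"grip":-1},{"translation":[-6,0,0],"twist":[0,0,0],"grip":-1},{"translation":[0,0,0],"twist":[0,0,0],"grip":-1}]'
```

```text
t: 3.1
tool_pos: [0.5294, -0.0276, 0.0981]
orientation: [-0.015, -3.132, 0.019]
force: [-1.6, -0.3, -0.1]
opening: 0.0007
```

```bash
python3 -m pendant '[{"translation":[-5,0,0],"twist":[0,0,0],"grip":-1},{"translation":[-4,0,0],"twist":[0,0,0],"grip":-1},{"translation":[-3,0,0],"twist":[0,0,0],"grip":-1},{"translation":[-3,0,0],"twist":[0,0,0],"grip":-1},{"translation":[-2,0,0],"twist":[0,0,0],"grip":-1},{"translation":[-2,0,0],"twist":[0,0,0],"grip":-1},{"translation":[-2,0,0],"twist":[0,0,0],"grip":-1},{"translation":[-2,0,0],"twist":[0,0,0],"grip":-1},{"translation":[-2,0,0],"twist":[0,0,0],"grip":-1},{"translation":[0,0,0],"twist":[0,0,0],"grip":-1}]'
```

```text
t: 4.1
tool_pos: [0.5416, -0.0276, 0.0985]
orientation: [-0.013, -3.1, 0.019]
force: [-0.4, 0.9, 0.2]
opening: 0.0005
```

```bash
python3 -m pendant '[{"translation":[-3,0,0],"twist":[0,0,0],"grip":-1},{"translation":[-3,0,0],"twist":[0,0,0],"grip":-1},{"translation":[-3,0,0],"twist":[0,0,0],"grip":-1},{"translation":[-3,0,0],"twist":[0,0,0],"grip":-1},{"translation":[-3,0,0],"twist":[0,0,0],"grip":-1},{"translation":[-3,0,0],"twist":[0,0,0],"grip":-1},{"translation":[-3,0,0],"twist":[0,0,0],"grip":-1},{"translation":[-3,0,0],"twist":[0,0,0],"grip":-1},{"translation":[-3,0,0],"twist":[0,0,0],"grip":-1},{"translation":[-3,0,0],"twist":[0,0,0],"grip":-1}]'
```

```text
t: 5.1
tool_pos: [0.5407, -0.0276, 0.0991]
orientation: [-0.011, -3.027, 0.018]
force: [-21.2, 0.2, 14.8]
opening: 0.0004
```

Hard stop reached (-21 N, no further travel), so the drawer is shut. I'll back off, undo the tilt, rise and look at the catch.

```bash
python3 -m pendant '[{"translation":[15,0,0],"twist":[0,0,0],"grip":-1},{"translation":[20,0,0],"twist":[0,-0.114,0],"grip":-1},{"translation":[0,0,-40],"twist":[0,0,0],"grip":-1},{"translation":[0,0,-45],"twist":[0,0,0],"grip":-1},{"translation":[0,0,-45],"twist":[0,0,0],"grip":-1},{"translation":[0,0,-45],"twist":[0,0,0],"grip":-1},{"translation":[-35,0,0],"twist":[0,0,0],"grip":-1},{"translation":[-35,0,0],"twist":[0,0,0],"grip":-1},{"translation":[0,0,0],"twist":[0,0,0],"grip":-1},{"translation":[0,0,0],"twist":[0,0,0],"grip":-1}]'
python3 - <<'E'
from h import *
p,d,i=shot("wrist","w1"); s=robot.read_state(); print(i[4],s["tool_pos"],s["orientation"])
print(d[d>0].min())
E
```

```text
t: 6.1
tool_pos: [0.563, -0.0244, 0.2585]
orientation: [-0.012, -3.106, 0.013]
force: [0.5, -0.3, -0.2]
opening: 0.0007
{'vertical_fov': 66.03432068073221, 'cx': 320.5684126766411, 'cy': 235.52440654855104, 'cam_to_world': array([[ 0.00627593, -0.97343926, -0.22885938,  0.49700554],
       [ 0.99994975,  0.00432011,  0.00904595, -0.02380677],
       [-0.00781699, -0.22890465,  0.97341746,  0.42737238],
       [ 0.        ,  0.        ,  0.        ,  1.        ]])} [ 0.56279511 -0.02441264  0.25829991] [-0.01233567 -3.10640836  0.01285494]
0.053464476
```

View pics/w1.png

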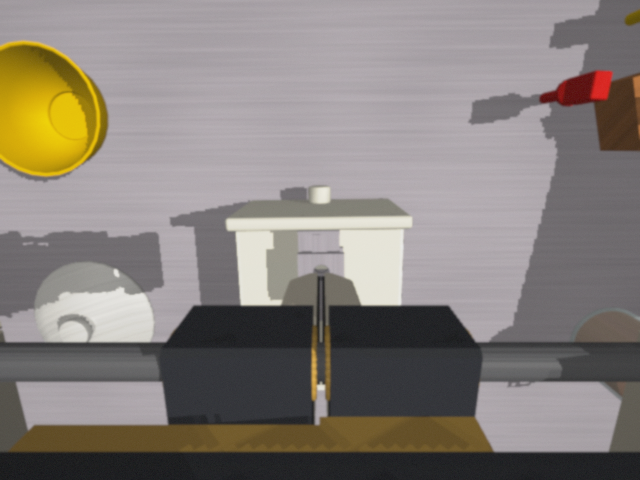

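Wrist view: the drawer front (row ~220) is flush with the box, but the fingers hide the hole. The catch is at about (320,250). I'll move 105 mm forward and lower for a clear look.

```bash
python3 -m pendant '[{"translation":[-35,0,0],"twist":[0,-0.035,0],"grip":-1},{"translation":[-35,0,0],"twist":[0,0,0],"grip":-1},{"translation":[-35,0,20],"twist":[0,0,0],"grip":-1},{"translation":[-10,0,20],"twist":[0,0,0],"grip":-1},{"translation":[0,0,0],"twist":[0,0,0],"grip":-1},{"translation":[0,0,0],"twist":[0,0,0],"grip":-1},{"translation":[0,0,0],"twist":[0,0,0],"grip":-1},{"translation":[0,0,0],"twist":[0,0,0],"grip":-1},{"translation":[0,0,0],"twist":[0,0,0],"grip":-1},{"translation":[0,0,0],"twist":[0,0,0],"grip":-1}]'
python3 - <<'E'
from h import *
p,d,i=shot("wrist","w2"); s=robot.read_state(); print(s["tool_pos"],s["orientation"],i[3][:3,3])
P=pts("wrist",d,i)
# expected ear pixel window
m=abs(P[...,2]-.125)<.008
m&=(abs(P[...,0]-.61)<.05)&(abs(P[...,1]+.027)<.04)
vs,us=np.where(m); print(us.min(),us.max(),vs.min(),vs.max(),P[m].min(0),P[m].max(0),np.median(P[m],0))
c=p[60:300,200:440,::-1]; cv2.imwrite("pics/w2c.png",cv2.resize(c,(600,600),interpolation=cv2.INTER_CUBIC))
E
```

```text
t: 7.15
tool_pos: [0.6776, -0.0263, 0.2237]
orientation: [0.014, 3.132, -0.016]
force: [0.6, -0.1, 0.3]
opening: 0.0004
[ 0.67769336 -0.02630856  0.22382499] [ 0.01368194  3.13216399 -0.01559306] [ 0.60414573 -0.0253424   0.38948216]
262 381 62 177 [ 0.56000327 -0.06694592  0.11700017] [0.63569394 0.01299359 0.12805836] [ 0.59926161 -0.02740961  0.12504977]
```

View pics/w2c.png

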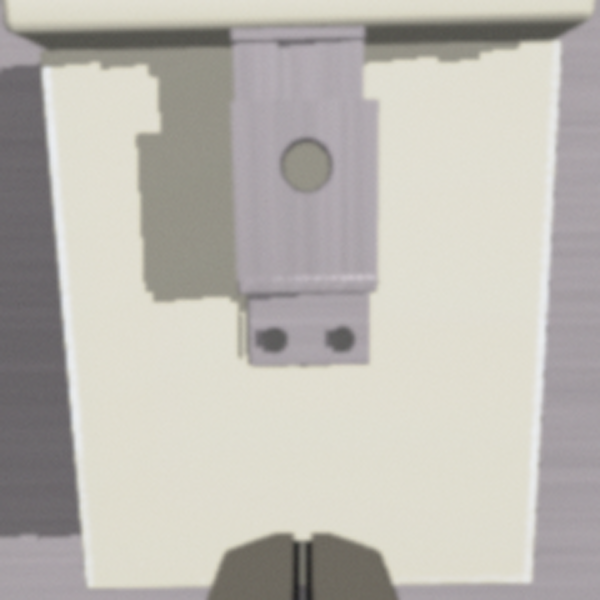

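The hole is clear: crop (306,165), full-image px ≈(322,126). I'll compute its world position and that of the unit.

```bash
python3 - <<'E'
from h import *
D=np.load("w2.npz"); p,d=D["p"],D["d"]; info=(D["f"],D["cx"],D["cy"],D["T"],0); P=pts("w",d,info)
hs=cv2.cvtColor(p,cv2.COLOR_RGB2LAB).astype(int)
sub=hs[108:146,302:344]; print(sub[19,::3].tolist())
b=cv2.resize(hs[...,2].astype(np.uint8)[108:146,302:344],None,fx=8,fy=8,interpolation=cv2.INTER_CUBIC)
t,m=cv2.threshold(b,0,255,cv2.THRESH_OTSU)
for c in cv2.findContours(m,cv2.RETR_LIST,cv2.CHAIN_APPROX_NONE)[0]:
    if len(c)>50:
        e=cv2.fitEllipse(c); u,v=302+(e[0][0]+.5)/8-.5,108+(e[0][1]+.5)/8-.5
        print(t,u,v,np.array(e[1])/8,cv2.contourArea(c)/64,ray("w",u,v,.125,info),ray("w",u,v,.120,info))
m=(abs(P[...,2]-.085)<.007)
a=P[m][:,:2]; print(a.min(0),a.max(0),np.median(P[m][:,2]),np.median(P[(abs(P[...,2]-.125)<.004)&(abs(P[...,0]-.62)<.015)&(abs(P[...,1]+.027)<.015)],axis=0))
E
```

```text
[[175, 131, 126], [176, 131, 126], [177, 131, 126], [164, 131, 127], [146, 128, 133], [155, 126, 134], [154, 128, 134], [154, 127, 134], [154, 127, 134], [153, 127, 135], [144, 129, 129], [180, 132, 126], [176, 131, 126], [178, 132, 126]]
129.0 322.0732364654541 126.07679748535156 [19.00589752 19.97666931] 297.4609375 [ 0.60073356 -0.02673435  0.125     ] [ 0.60066906 -0.02676067  0.12      ]
[ 0.56312173 -0.10902611] [0.74477857 0.05254776] 0.08538752369370922 [ 0.62016587 -0.02690958  0.12533995]
```

```bash
python3 -m pendant '[{"translation":[0,0,0],"twist":[0,0,-0.148],"grip":-1},{"translation":[0,0,0],"twist":[0,0,-0.148],"grip":-1},{"translation":[5,48,0],"twist":[0,0,0],"grip":0.2},{"translation":[5,48,0],"twist":[0,0,0],"grip":0.2},{"translation":[5,48,0],"twist":[0,0,0],"grip":0.2},{"translation":[5,48,0],"twist":[0,0,0],"grip":0.2},{"translation":[6,48,0],"twist":[0,0,0],"grip":0.2},{"translation":[6,48,0],"twist":[0,0,0],"grip":0.2},{"translation":[6,48,0],"twist":[0,0,0],"grip":0.2},{"translation":[6,48,0],"twist":[0,0,0],"grip":0.2}]'
python3 -m pendant '[{"translation":[2,20,0],"twist":[0,0,0],"grip":0.2},{"translation":[0,15,0],"twist":[0,0,0],"grip":0.2},{"translation":[0,0,0],"twist":[0,0,0],"grip":0.2},{"translation":[0,0,0],"twist":[0,0,0],"grip":0.2},{"translation":[0,0,0],"twist":[0,0,0],"grip":0.2},{"translation":[0,0,0],"twist":[0,0,0],"grip":0.2},{"translation":[0,0,0],"twist":[0,0,0],"grip":0.2},{"translation":[0,0,0],"twist":[0,0,0],"grip":0.2},{"translation":[0,0,0],"twist":[0,0,0],"grip":0.2},{"translation":[0,0,0],"twist":[0,0,0],"grip":0.2}]'
python3 - <<'E'
from h import *
p,d,i=shot("wrist","w3"); s=robot.read_state(); print(s["tool_pos"],s["orientation"],i[3][:3,3])
P=pts("wrist",d,i)
m=(abs(P[...,2]-.101)<.006)&(np.hypot(P[...,0]-.4577,P[...,1]-.309)<.04)
r=cv2.minAreaRect(P[m][:,:2].astype(np.float32)); print(r,P[m].mean(0),m.sum())
v,u=np.where(m); print(u.min(),u.max(),v.min(),v.max())
m2=(abs(P[...,2]-.055)<.006)&(np.hypot(P[...,0]-.4577,P[...,1]-.309)<.07)
print(cv2.minAreaRect(P[m2][:,:2].astype(np.float32)))
uu,vv=int(u.mean()),int(v.mean())
v0,u0=max(0,vv-75),max(0,uu-100)
print("crop",u0,v0); cv2.imwrite("pics/w3c.png",cv2.resize(p[v0:v0+150,u0:u0+200,::-1],None,fx=4,fy=4,interpolation=cv2.INTER_CUBIC))
E
```

```text
t: 8.2
tool_pos: [0.5209, 0.3323, 0.2217]
orientation: [-0.452, 3.093, -0.02]
force: [-0.3, 0.0, -0.0]
opening: 0.0549
t: 9.2
tool_pos: [0.5082, 0.3675, 0.2224]
orientation: [-0.453, 3.091, -0.019]
force: [0.2, 0.1, 0.6]
opening: 0.0557
[0.5081894  0.36751471 0.22243567] [-0.45340959  3.09100346 -0.0186498 ] [0.43618347 0.3467264  0.38772089]
((0.4578074514865875, 0.3088083267211914), (0.02392207458615303, 0.016216816380620003), 24.761796951293945) [0.45745028 0.30916634 0.10097081] 698
257 282 125 158
((0.4578791856765747, 0.30864161252975464), (0.06968983262777328, 0.07025408744812012), 16.751415252685547)
crop 169 66
```

View pics/w3c.png

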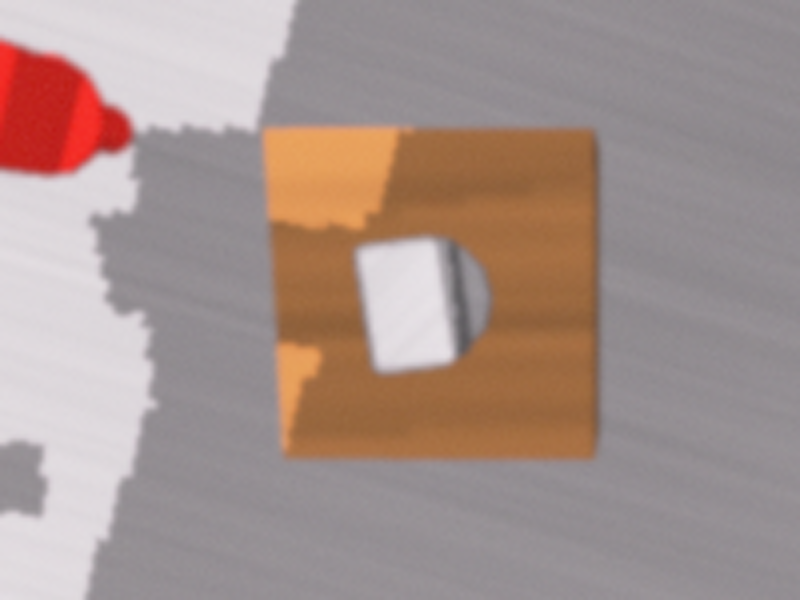

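Pin centre is (0.458,0.309) with yaw 24.8°, so the tool needs about +8° more. I'll go above it and work out the leftover tilt and offset.

```bash
cat >> h.py <<'E'
from scipy.spatial.transform import Rotation as R
def togo(target,yaw=None):
    "tool-axes shift (mm) and twist to make tool point down with tool-x at yaw deg, and reach target"
    s=robot.read_state(); Rt=R.from_rotvec(s["orientation"]); M=Rt.as_matrix()
    y=np.degrees(np.arctan2(M[1,0],M[0,0])); yaw=y if yaw is None else yaw
    G=R.from_euler("z",yaw,degrees=True)*R.from_euler("x",180,degrees=True)
    d=np.array(target)-s["tool_pos"]
    print("t",s["t"],"pos",np.round(s["tool_pos"],4),"yaw",round(y,2),"tilt vec",np.round(M[:,2],4),"F",np.round(s["force"],1),"T",np.round(s["wrist_torque"],2),"open",round(s["opening"],4))
    print(" shift now-axes",np.round(M.T@d*1e3,1)," twist",np.round((Rt.inv()*G).as_rotvec(),4)," shift goal-axes",np.round(G.as_matrix().T@d*1e3,1))
E
python3 -m pendant '[{"translation":[0,0,0],"twist":[0,0,-0.141],"grip":0.2},{"translation":[24,-11,0],"twist":[0,0,0],"grip":0.2},{"translation":[24,-11,0],"twist":[0,0,0],"grip":0.2},{"translation":[22,-10,0],"twist":[0,0,0],"grip":0.2},{"translation":[0,0,30],"twist":[0,0,0],"grip":0.2},{"translation":[0,0,30],"twist":[0,0,0],"grip":0.2},{"translation":[0,0,30],"twist":[0,0,0],"grip":0.2},{"translation":[0,0,0],"twist":[0,0,0],"grip":0.2},{"translation":[0,0,0],"twist":[0,0,0],"grip":0.2},{"translation":[0,0,0],"twist":[0,0,0],"grip":0.2}]'
python3 -c "
from h import *
togo([.4578,.3088,.070],-155.2)"
```

```text
t: 10.25
tool_pos: [0.4594, 0.3072, 0.1329]
orientation: [-0.68, 3.045, -0.018]
force: [-0.3, -0.5, -0.7]
opening: 0.0558
t 10.25 pos [0.4594 0.3072 0.1329] yaw -154.82 tilt vec [ 0.0234 -0.0068 -0.9997] F [-0.3 -0.5 -0.7] T [ 0.08 -0.04  0.03] open 0.0558
 shift now-axes [ 2.   3.1 62.9]  twist [-0.0161  0.0184  0.0065]  shift goal-axes [ 0.8  2.1 62.9]
```

```bash
python3 -m pendant '[{"translation":[1,2,0],"twist":[-0.016,0.018,0.006],"grip":0.2},{"translation":[0,0,16],"twist":[0,0,0],"grip":0.2},{"translation":[0,0,16],"twist":[0,0,0],"grip":0.2},{"translation":[0,0,16],"twist":[0,0,0],"grip":0.2},{"translation":[0,0,14],"twist":[0,0,0],"grip":0.2},{"translation":[0,0,0],"twist":[0,0,0],"grip":0.2},{"translation":[0,0,0],"twist":[0,0,0],"grip":0.2},{"translation":[0,0,0],"twist":[0,0,0],"grip":0.2},{"translation":[0,0,0],"twist":[0,0,0],"grip":0.2},{"translation":[0,0,0],"twist":[0,0,0],"grip":0.2}]'
python3 -c "
from h import *
togo([.4578,.3088,.070],-155.2)"
```

```text
t: 11.25
tool_pos: [0.4606, 0.3106, 0.0703]
orientation: [-0.674, 3.063, 0.005]
force: [0.4, -0.2, -0.0]
opening: 0.0559
t 11.25 pos [0.4606 0.3106 0.0703] yaw -155.2 tilt vec [ 0.0045  0.0042 -1.    ] F [ 0.4 -0.2 -0. ] T [ 0.08  0.   -0.05] open 0.0559
 shift now-axes [ 3.3 -0.5  0.3]  twist [0.002  0.0058 0.0001]  shift goal-axes [ 3.3 -0.5  0.3]
```

```bash
python3 -m pendant '[{"translation":[3,0,0],"twist":[0.002,0.006,0],"grip":0.2},{"translation":[0,0,0],"twist":[0,0,0],"grip":-1},{"translation":[0,0,0],"twist":[0,0,0],"grip":-1},{"translation":[0,0,0],"twist":[0,0,0],"grip":-1},{"translation":[0,0,0],"twist":[0,0,0],"grip":-1},{"translation":[0,0,0],"twist":[0,0,0],"grip":-1},{"translation":[0,0,0],"twist":[0,0,0],"grip":-1},{"translation":[0,0,0],"twist":[0,0,0],"grip":-1},{"translation":[0,0,0],"twist":[0,0,0],"grip":-1},{"translation":[0,0,0],"twist":[0,0,0],"grip":-1}]' 35
python3 -c "
from h import *
togo([.4578,.3088,.070],-155.2)"
```

```text
t: 12.25
tool_pos: [0.4585, 0.3099, 0.072]
orientation: [-0.674, 3.066, 0.001]
force: [-0.3, -0.3, 0.6]
opening: 0.016
t 12.25 pos [0.4585 0.3099 0.072 ] yaw -155.19 tilt vec [ 0.0019  0.001  -1.    ] F [-0.3 -0.3  0.6] T [0.05 0.03 0.03] open 0.016
 shift now-axes [ 1.1 -0.7  2. ]  twist [0.0001 0.0022 0.0002]  shift goal-axes [ 1.1 -0.7  2. ]
```

Pin gripped (opening 16.0 mm). Lift, square the tool, and carry the pin to the catch at a safe height.

```bash
python3 -m pendant '[{"translation":[0,0,-25],"twist":[0,0,0],"grip":-1},{"translation":[0,0,-45],"twist":[0,0,0],"grip":-1},{"translation":[0,0,-45],"twist":[0,0,0],"grip":-1},{"translation":[0,0,-45],"twist":[0,0,0],"grip":-1},{"translation":[0,0,0],"twist":[0,0,0.144],"grip":-1},{"translation":[0,0,0],"twist":[0,0,0.144],"grip":-1},{"translation":[0,0,0],"twist":[0,0,0.144],"grip":-1},{"translation":[-18,-42,0],"twist":[0,0,0],"grip":-1},{"translation":[-18,-42,0],"twist":[0,0,0],"grip":-1},{"translation":[-18,-42,0],"twist":[0,0,0],"grip":-1}]'
python3 -m pendant '[{"translation":[-18,-42,0],"twist":[0,0,0],"grip":-1},{"translation":[-18,-42,0],"twist":[0,0,0],"grip":-1},{"translation":[-18,-42,0],"twist":[0,0,0],"grip":-1},{"translation":[-16,-40,0],"twist":[0,0,0],"grip":-1},{"translation":[-8,-20,0],"twist":[0,0,0],"grip":-1},{"translation":[0,0,0],"twist":[0,0,0],"grip":-1},{"translation":[0,0,0],"twist":[0,0,0],"grip":-1},{"translation":[0,0,0],"twist":[0,0,0],"grip":-1},{"translation":[0,0,0],"twist":[0,0,0],"grip":-1},{"translation":[0,0,0],"twist":[0,0,0],"grip":-1}]'
python3 -c "
from h import *
togo([.6018,-.026,.205],180)"
```

```text
t: 13.25
tool_pos: [0.5084, 0.1848, 0.236]
orientation: [-0.017, -3.142, -0.004]
force: [0.3, -0.3, -1.2]
opening: 0.0158
t: 14.25
tool_pos: [0.5852, -0.0128, 0.2326]
orientation: [-0.022, -3.138, -0.004]
force: [-0.2, 0.5, -0.3]
opening: 0.016
t 14.25 pos [ 0.5852 -0.0128  0.2326] yaw 179.18 tilt vec [-0.004   0.0026 -1.    ] F [-0.2  0.5 -0.3] T [ 0.06  0.04 -0.  ] open 0.016
 shift now-axes [-16.9 -13.   27.5]  twist [ 0.0026 -0.004  -0.0143]  shift goal-axes [-16.6 -13.2  27.6]
```

```bash
python3 -m pendant '[{"translation":[-9,-7,0],"twist":[0.003,-0.004,-0.014],"grip":-1},{"translation":[-8,-6,0],"twist":[0,0,0],"grip":-1},{"translation":[0,0,15],"twist":[0,0,0],"grip":-1},{"translation":[0,0,15],"twist":[0,0,0],"grip":-1},{"translation":[0,0,4],"twist":[0,0,0],"grip":-1},{"translation":[0,0,0],"twist":[0,0,0],"grip":-1},{"translation":[0,0,0],"twist":[0,0,0],"grip":-1},{"translation":[0,0,0],"twist":[0,0,0],"grip":-1},{"translation":[0,0,0],"twist":[0,0,0],"grip":-1},{"translation":[0,0,0],"twist":[0,0,0],"grip":-1}]'
python3 - <<'E'
from h import *
togo([.6018,-.026,.190],180)
p,d,i=shot("wrist","w4"); p2,d2,i2=shot("scene","s4")
a=cv2.resize(p[60:360,200:440,::-1],(480,600)); 
f,cx,cy,T,_=i2; q=T[:3,:3].T@(np.array([.6,-.026,.14])-T[:3,3]); u,v=int(cx+f*q[0]/-q[2]),int(cy-f*q[1]/-q[2]); print(u,v)
b=cv2.resize(p2[v-75:v+75,u-40:u+40,::-1],(320,600),interpolation=cv2.INTER_CUBIC)
cv2.imwrite("pics/c4.png",np.hstack([a,b]))
E
```

```text
t: 15.25
tool_pos: [0.6029, -0.0251, 0.1947]
orientation: [0.006, -3.141, 0.001]
force: [-0.0, 0.9, -0.6]
opening: 0.0159
t 15.25 pos [ 0.6029 -0.0251  0.1947] yaw -179.78 tilt vec [-9.e-04 -4.e-04 -1.e+00] F [-0.   0.9 -0.6] T [ 0.01  0.05 -0.04] open 0.0159
 shift now-axes [ 1.1 -0.9  4.7]  twist [-0.0004 -0.0009  0.0038]  shift goal-axes [ 1.1 -0.9  4.7]
278 247
```

View pics/c4.png

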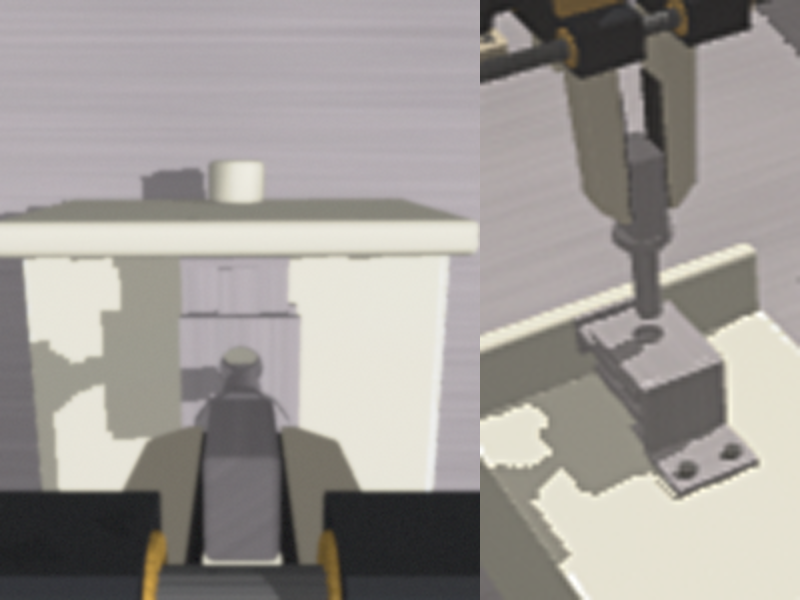

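Left (wrist): pin foot (240,360) sits right at the hole. Right (scene): pin just above the hole at (650,330), upright. Fine correction, then a gentle descent.

```bash
python3 -m pendant '[{"translation":[1,-1,0],"twist":[0,0,0],"grip":-1},{"translation":[0,0,0],"twist":[0,0,0],"grip":-1},{"translation":[0,0,6],"twist":[0,0,0],"grip":-1},{"translation":[0,0,3],"twist":[0,0,0],"grip":-1},{"translation":[0,0,1],"twist":[0,0,0],"grip":-1},{"translation":[0,0,1],"twist":[0,0,0],"grip":-1},{"translation":[0,0,1],"twist":[0,0,0],"grip":-1},{"translation":[0,0,1],"twist":[0,0,0],"grip":-1},{"translation":[0,0,1],"twist":[0,0,0],"grip":-1},{"translation":[0,0,1],"twist":[0,0,0],"grip":-1}]'
python3 -c "
from h import *
togo([.6018,-.026,.142],180)"
```

```text
t: 16.35
tool_pos: [0.6018, -0.0261, 0.1788]
orientation: [0.006, -3.141, 0.0]
force: [-0.5, 0.3, -0.6]
opening: 0.0157
t 16.35 pos [ 0.6018 -0.0261  0.1788] yaw -179.79 tilt vec [-6.e-04 -3.e-04 -1.e+00] F [-0.5  0.3 -0.6] T [0.05 0.09 0.01] open 0.0157
 shift now-axes [-0.   0.2 36.8]  twist [-0.0003 -0.0006  0.0038]  shift goal-axes [ 0.   0.1 36.8]
```

```bash
python3 -m pendant '[{"translation":[0,0,1],"twist":[0,0,0],"grip":-1},{"translation":[0,0,1],"twist":[0,0,0],"grip":-1},{"translation":[0,0,1],"twist":[0,0,0],"grip":-1},{"translation":[0,0,1],"twist":[0,0,0],"grip":-1},{"translation":[0,0,1],"twist":[0,0,0],"grip":-1},{"translation":[0,0,1],"twist":[0,0,0],"grip":-1},{"translation":[0,0,1],"twist":[0,0,0],"grip":-1},{"translation":[0,0,1],"twist":[0,0,0],"grip":-1},{"translation":[0,0,1],"twist":[0,0,0],"grip":-1},{"translation":[0,0,1],"twist":[0,0,0],"grip":-1}]'
python3 -c "
from h import *
togo([.6018,-.026,.142],180)"
```

```text
t: 17.35
tool_pos: [0.6018, -0.0261, 0.168]
orientation: [0.006, -3.141, 0.0]
force: [-0.4, 1.0, -0.5]
opening: 0.016
t 17.35 pos [ 0.6018 -0.0261  0.168 ] yaw -179.78 tilt vec [-5.e-04 -3.e-04 -1.e+00] F [-0.4  1.  -0.5] T [ 0.07  0.11 -0.05] open 0.016
 shift now-axes [ 0.   0.2 26. ]  twist [-0.0003 -0.0005  0.0038]  shift goal-axes [ 0.   0.1 26. ]
```

Tip is about 14 mm through the upper ear without resistance. Next the lower ear, still gently.

```bash
python3 -m pendant '[{"translation":[0,0,1],"twist":[0,0,0],"grip":-1},{"translation":[0,0,1],"twist":[0,0,0],"grip":-1},{"translation":[0,0,1],"twist":[0,0,0],"grip":-1},{"translation":[0,0,1],"twist":[0,0,0],"grip":-1},{"translation":[0,0,1],"twist":[0,0,0],"grip":-1},{"translation":[0,0,1],"twist":[0,0,0],"grip":-1},{"translation":[0,0,1],"twist":[0,0,0],"grip":-1},{"translation":[0,0,1],"twist":[0,0,0],"grip":-1},{"translation":[0,0,1.5],"twist":[0,0,0],"grip":-1},{"translation":[0,0,1.5],"twist":[0,0,0],"grip":-1}]'
python3 -m pendant '[{"translation":[0,0,1.5],"twist":[0,0,0],"grip":-1},{"translation":[0,0,1.5],"twist":[0,0,0],"grip":-1},{"translation":[0,0,1.5],"twist":[0,0,0],"grip":-1},{"translation":[0,0,1.5],"twist":[0,0,0],"grip":-1},{"translation":[0,0,1.5],"twist":[0,0,0],"grip":-1},{"translation":[0,0,1],"twist":[0,0,0],"grip":-1},{"translation":[0,0,1],"twist":[0,0,0],"grip":-1},{"translation":[0,0,1],"twist":[0,0,0],"grip":-1},{"translation":[0,0,1],"twist":[0,0,0],"grip":-1},{"translation":[0,0,1],"twist":[0,0,0],"grip":-1}]'
python3 -c "
from h import *
togo([.6018,-.026,.142],180)"
```

```text
t: 18.35
tool_pos: [0.6018, -0.0262, 0.1561]
orientation: [0.006, -3.141, 0.0]
force: [-0.9, -0.3, -1.8]
opening: 0.0156
t: 19.35
tool_pos: [0.6019, -0.0262, 0.1423]
orientation: [0.006, -3.141, 0.001]
force: [-1.2, 0.7, -0.1]
opening: 0.0158
t 19.35 pos [ 0.6019 -0.0262  0.1423] yaw -179.78 tilt vec [-4.e-04 -3.e-04 -1.e+00] F [-1.2  0.7 -0.1] T [ 0.09  0.   -0.03] open 0.0158
 shift now-axes [0.1 0.2 0.3]  twist [-0.0003 -0.0004  0.0038]  shift goal-axes [0.1 0.2 0.3]
```

Collar should be at about 125 mm. Feel for contact, then release.

```bash
python3 -m pendant '[{"translation":[0,0,0.6],"twist":[0,0,0],"grip":-1},{"translation":[0,0,0.6],"twist":[0,0,0],"grip":-1},{"translation":[0,0,0.6],"twist":[0,0,0],"grip":-1},{"translation":[0,0,0.6],"twist":[0,0,0],"grip":-1},{"translation":[0,0,0.6],"twist":[0,0,0],"grip":-1},{"translation":[0,0,0.6],"twist":[0,0,0],"grip":-1},{"translation":[0,0,0.6],"twist":[0,0,0],"grip":-1},{"translation":[0,0,0.6],"twist":[0,0,0],"grip":-1},{"translation":[0,0,0.6],"twist":[0,0,0],"grip":-1},{"translation":[0,0,0.6],"twist":[0,0,0],"grip":-1}]'
```

```text
t: 20.35
tool_pos: [0.602, -0.0261, 0.1421]
orientation: [-0.006, 3.14, -0.001]
force: [-3.5, 0.9, 5.4]
opening: 0.0157
```

Contact at 5 N with no further descent: the collar is seated. Open and lift straight up (0.2 opening, about 56 mm).

```bash
python3 -m pendant '[{"translation":[0,0,0],"twist":[0,0,0],"grip":-1},{"translation":[0,0,0],"twist":[0,0,0],"grip":-0.4},{"translation":[0,0,0],"twist":[0,0,0],"grip":0.0},{"translation":[0,0,0],"twist":[0,0,0],"grip":0.0},{"translation":[0,0,0],"twist":[0,0,0],"grip":0.0},{"translation":[0,0,0],"twist":[0,0,0],"grip":0.0},{"translation":[0,0,-10],"twist":[0,0,0],"grip":0.0},{"translation":[0,0,-25],"twist":[0,0,0],"grip":0.0},{"translation":[0,0,-35],"twist":[0,0,0],"grip":0.0},{"translation":[0,0,-35],"twist":[0,0,0],"grip":0.0}]'
python3 -m pendant '[{"translation":[0,0,-20],"twist":[0,0,0],"grip":0.0},{"translation":[-35,0,0],"twist":[0,0,0],"grip":0.0},{"translation":[-35,0,0],"twist":[0,0,0],"grip":0.0},{"translation":[0,0,0],"twist":[0,0,0],"grip":0.0},{"translation":[0,0,0],"twist":[0,0,0],"grip":0.0},{"translation":[0,0,0],"twist":[0,0,0],"grip":0.0},{"translation":[0,0,0],"twist":[0,0,0],"grip":0.0},{"translation":[0,0,0],"twist":[0,0,0],"grip":0.0},{"translation":[0,0,0],"twist":[0,0,0],"grip":0.0},{"translation":[0,0,0],"twist":[0,0,0],"grip":0.0}]'
python3 - <<'E'
from h import *
p,d,i=shot("wrist","w5"); p2,d2,i2=shot("scene","s5"); P=pts("w",d,i)
m=(abs(P[...,0]-.6)<.03)&(abs(P[...,1]+.026)<.03)&(P[...,2]>.155)&(P[...,2]<.2); print("grip top",np.median(P[m],0),m.sum())
f=P[(abs(P[...,2]-.12)<.004)&(P[...,0]<.57)&(P[...,0]>.45)]; print("front x",np.percentile(f[:,0],[2,98]))
a=cv2.resize(p[60:300,200:440,::-1],(400,400)); b=cv2.resize(p2[180:330,200:350,::-1],(400,400),interpolation=cv2.INTER_CUBIC)
cv2.imwrite("pics/c5.png",np.hstack([a,b]))
E
```

```text
t: 21.35
tool_pos: [0.5985, -0.0257, 0.2442]
orientation: [0.006, -3.132, -0.001]
force: [0.3, -0.2, 0.2]
opening: 0.0465
t: 22.35
tool_pos: [0.6717, -0.0258, 0.2795]
orientation: [-0.006, 3.135, -0.003]
force: [-0.0, -0.5, 0.5]
opening: 0.0466
grip top [ 0.60123052 -0.0271711   0.17127292] 739
front x [0.55326925 0.56793549]
```

View pics/c5.png

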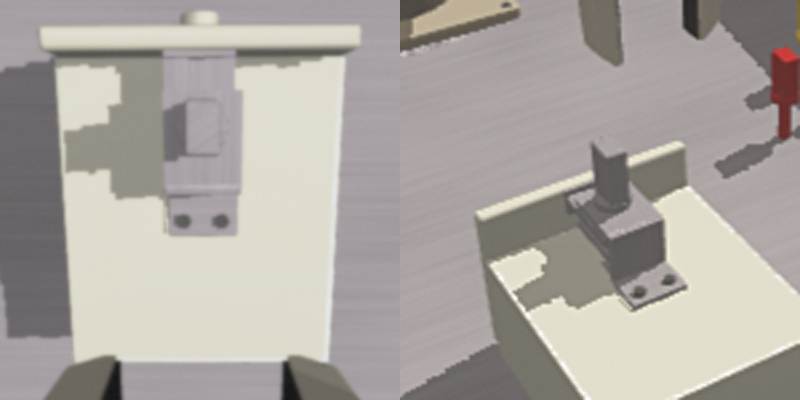

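The pin stands upright with its collar on the ear (grip top at 171.3 mm, 171 expected). The drawer is shut and the gripper is clear. Handing in.

```bash
python3 -c "
from plant import robot
print(robot.close_job())"
```

```text
the job is handed in; nothing more can be done
None
```

The drawer is shut and the steel pin is through the catch with its collar on the upper ear. I let go of it and handed the job in at about 22.5 s; the hand-in gives no verdict.

- **Drawer:** I pushed it shut with the closed fingers until it hit its stop. It read about 21 N with no further travel.
- **Pin:** I found the true hole with the wrist camera at about (0.601, -0.027) m. The grey pin came out of the block cleanly. It went down in steps of 1 to 1.5 mm, and the end-of-call force readings stayed at about 2 N or less. The collar met the ear at about 5 N.
- **Last checks:** The grip top measured 171.3 mm against 171 mm expected when seated. It sits at (0.601, -0.027) m, within 1 mm of the hole. The pin looks upright, the drawer front still sits against the unit, and the gripper was clear with no force on it.
- **Disagreements:** None of the checks failed. The only mismatch was a 1 mm camera-to-gripper offset, which I corrected before inserting the pin. I did not re-measure the bowl, jar, pan lid or pestle at the end, but every move kept well clear of them.

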